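Nest a set of studded leather boxes and close it

ROBOT

A 6-joint arm with a two-finger parallel gripper is mounted at the origin on the work surface. World frame = base frame: x ahead of the robot, y to its left, z up, the work surface at z = 0. Lengths are in m, angles in rad, forces in N, time in s.
With the tool pointing down it reaches from about 0.35 to 0.775 m from the base axis. Payload 7.3 kg.
Tool frame: the origin (TCP) lies midway between the tips of the shut fingers; the grasp point (between the pads) lies 19 mm behind it; z points along the fingers, y is the line along which they close (so a half turn about z gives the same grasp; the last joint's range is limited). The gripper opens to 92 mm and grips with 3 to 60 N. Pads are 19 mm wide; open, the fingers measure 130 mm over their backs; the gripper's body (75 mm by 190 mm) begins 47 mm behind the grasp point.
Start: joints at [-1.313, 0.342, 1.524, -0, 1.275, -0.146], TCP at [0.206, -0.483, 0.227] pointing down, gripper open.
Joint ranges: [-2.53, 2.53], [-0.77, 2.02], [0.04, 2.7], [-1, 4.14], [0.28, 2.66], [-3.11, 3.11]. Speed limits (rad/s): [2.57, 2.57, 3.14, 3.14, 3.14, 3.14].

INTERFACE

Orientations are given as a 3x3 rotation matrix whose columns are the frame's x, y, z axes.
In Python, from plant import telemetry, cams, job_done gives the robot as it stands.
- The arm moves only by the tool step_arm, never from a script. Its argument "targets" is a list of rows, each a list of 7 numbers: the shift along the world's x, y, z each as a share of 0.12 m, from -1 to 1, then the turn, a rotation vector about the world's x, y, z each as a share of 45 degrees, from -1 to 1, then the opening, from 0 (shut) to 1 (fully open). In form: [[x, y, z, ax, ay, az, gripper], ...]. A call has 1 to 12 rows; each row is the pose to reach, as a shift and turn from the pose commanded when the call began; what a row does not reach only later rows make up. A row lasts 1/10 s, in which the tool goes at most 50 mm and 8.59 degrees, less where a joint would pass 70% of its speed; a pose out of reach is approached as far as the arm can. A call with a number of a shift or a turn outside -1 to 1 is refused whole. A call with a gripper value outside its range is refused whole. The fingers move at their own pace and stop on an object; "force" is the grip in N (left out, the last holds). Time passes only in rows, so rows that repeat a pose let the fingers close. It gives the time, the measured TCP pose, the force, the opening and the grip force at its end, in the units of the state.
- telemetry.get_obs(): the state, without advancing time (a new reading comes with each control period).
- cams.get_image(name): name is "scene" or "top" or "wrist"; returns (picture, depth): 400x640x3 uint8, red, green, blue; 400x640 float32, m along the optical axis (not along the pixel's ray), 0 where there is no reading.
- cams.calibration(name): a dict with "fx", "fy", "cx", "cy" (pixels), "eye" and "rotation" of the camera in the world. Camera axes: x right, y down, z forward; pixel columns grow to the right and rows downward; lengths in m; the calibration is good to about 2 mm. A picture is of the moment at which its call begins: read the wrist's pose just before it. calibration takes no time and is no camera call; for the wrist camera it gives the pose at the moment of the call.
- job_done(): hands the job in; it is judged then, once.
Trained networks look in the newest picture that a camera, given by its name, has taken for a name from the list of things; names that differ only in an ending like _2 or _b are one class to them, and where a whole thing is asked for, a point or a joint stands for the part that bears it (a point fixed in the world has none). Each returns a list of dicts, best first, with "confidence" (0 to 1); they miss things now and then, are a little off and sometimes report something else, mostly with a low value. They report only what shows in the picture. A call takes as long as a camera call.
- cams.outline_of(camera, target): "pixels" (400x640 bool, what is visible of it) and "extent" ([left, top, width, height] in pixels, round what is visible of it).
The state is a dict: "t": time; "joint_positions": joint angles; "qvel": joint speeds; "tau": joint torques, N m; "tcp_pos": TCP position; "tool_rot": TCP orientation; "contact_force": force on the tool from outside, world axes, zero at the start; "moment": the same for the moment, N m; "grip_width": finger opening in m; "gripper_force": force on a finger pad.
Only numpy, scipy, OpenCV 4.12 (cv2) and the standard library are available. Lean on these libraries where they do the work, as an engineer would, in place of code of your own. Each camera call takes 0.05 s, during which the arm holds its last target. There are 200 camera calls.

TASK

Nest the set of round leather boxes where the largest one stands, from the outside in and one at a time: first the middle-sized box into the largest, then the small box into the middle-sized one, then the wooden needle case upright into the small box, and last put the lid squarely and fully down on the largest box. Set every piece down upright and gently, without dropping it, and leave the glue tub, the tin, the brush and the screwdriver where they are.

Things in the scene. Friction and masses are not known exactly. Their poses are not given: they have to be found in the camera images.
- large_box: Largest round open box, brown leather with steel studs, loose, about 0.8 kg: outer diameter 172 mm (all sizes in mm), inner 160, height 55 to the rim, floor 5 thick. Origin: centre of the underside, z up. It is the place where the set is nested; three 'big' spots on the bench (left, middle, right) are shared at random by it, the lid and the middle-sized box.
- medium_box: Middle-sized round open box, brown leather with studs, about 0.16 kg: outer diameter 100 mm, inner 84 (wall 8 thick, straight, with no handle: pinch the wall from above, one finger inside), height 36, floor 5 thick. Origin: centre of the underside, z up.
- small_box: Small round open box, brown leather with studs, about 0.07 kg: outer diameter 54 mm, inner 44, height 52, floor 4 thick, so it stands 21 above the middle-sized box's rim when nested. Grip it across its outside near the top. Origin: centre of the underside, z up.
- needle_case: Plain wooden cylinder (needle case), about 0.04 kg, standing upright: diameter 28 mm, height 70, so it stands 22 above the small box's rim when nested. Origin: centre of the underside, z up.
- lid: Deep lid of the largest box, brown leather, 0.25 kg, lying mouth down. Outer diameter 186, height 56; lowest 14 mm is a thin skirt, inner diameter 180 (4 mm clearance round the largest box), above it a thicker wall (inner 162) that rests on the box's rim. Brass knob, diameter 20, from 56 to 80 above the origin. Origin: centre of the lower edge; fully down it is 41 above the largest box's origin.
- glue_tub: Bystander, leave alone: white glue tub with a red cap, 62 mm diameter, 85 mm high, standing. Origin: centre of the underside.
- tin: Bystander, leave alone: green and steel tin, 56 mm diameter, 60 mm high, standing. Origin: centre of the underside.
- brush: Bystander, leave alone: brush lying on the bench at the left, about 200 mm long. Origin under its middle.
- screwdriver: Bystander, leave alone: screwdriver lying on the bench at the right, about 200 mm long. Origin under its middle.

How it is judged:
By the outcome, as a careful person would: the job done as asked, in the order asked, and still so for the second after the job is handed in, with the robot touching nothing.
It also fails if it takes over 112 s, if anything falls off the work surface, if the arm or the gripper's body presses on something with over 40 N, if the wrist force passes 120 N, or if a joint passes its speed limit or range.

## Working session

There is one attempt and no reset: what is moved stays moved. The work goes in short steps, Python scripts to look and compute and a tool call to move; the robot and the scene stay as the last step left them, time stands still between calls to the robot, and variables do not carry over. Pictures are saved under pics/ and viewed, at most 14 in all, crops included, and the job is handed in when it is done.

Besides the shell and the picture viewer there is one more tool, called after "Emit:" as name([rows], argument=value, ...), one row to a line, values as JSON. step_arm: Moves the arm, as the interface text tells. Its arguments: {"type":"object","properties":{"targets":{"type":"array"},"force":{"type":"number"}},"required":["targets"]}

```bash
mkdir -p pics; ls
cat > h.py <<'E'
import numpy as np, cv2
from plant import telemetry, cams, job_done
def pts(cam, mask, depth):
    c=cams.calibration(cam); v,u=np.nonzero(mask&(depth>0)); d=depth[v,u]
    p=np.stack([(u-c['cx'])/c['fx']*d,(v-c['cy'])/c['fy']*d,d],1)
    return p@np.array(c['rotation']).T+np.array(c['eye'])
def circ(p):
    xy=p[:,:2].astype(np.float32); (x,y),r=cv2.minEnclosingCircle(xy); return np.array([x,y,r])
def save(n,img): cv2.imwrite('pics/'+n+'.png',img[:,:,::-1])
E
python3 - <<'E'
from h import *
o=telemetry.get_obs(); print(o['t'],o['tcp_pos'],np.round(o['tool_rot'],3).tolist())
for cam in ['top','scene']:
    im,d=cams.get_image(cam); save(cam+'0',im)
    c=cams.calibration(cam); print(cam,c['eye'],np.round(c['rotation'],2).tolist(),c['fx'])
    for n in ['large_box','medium_box','small_box','needle_case','lid','glue_tub','tin','brush','screwdriver']:
        for r in cams.outline_of(cam,n)[:2]:
            p=pts(cam,r['pixels'],d)
            if len(p)<10: continue
            zt=np.percentile(p[:,2],98); q=p[p[:,2]>zt-.008]
            print(n,round(r['confidence'],2),r['extent'],'ztop',zt.round(4),'circ',circ(q).round(4),'med',np.median(q,0).round(3))
E
```

```text
pics
0.0 [ 0.20618842 -0.4823666   0.22603986] [[0.92, 0.393, -0.0], [0.393, -0.92, 0.001], [0.0, -0.002, -1.0]]
top [0.30228304 0.01171496 1.44449261] [[-0.01, -0.99, 0.14], [-1.0, 0.01, 0.0], [-0.0, -0.14, -0.99]] 446.89487489652686
large_box 0.95 [296.0, 152.2, 54.2, 55.5] ztop 0.0574 circ [ 0.558  -0.0031  0.0858] med [ 0.556 -0.004  0.054]
large_box 0.28 [277.0, 135.4, 11.8, 15.2] ztop 0.0741 circ [0.6833 0.1317 0.0141] med [0.683 0.135 0.071]
medium_box 0.72 [225.7, 173.3, 31.8, 29.2] ztop 0.0393 circ [0.534  0.2627 0.0502] med [0.534 0.262 0.035]
small_box 0.64 [359.2, 216.7, 18.0, 17.9] ztop 0.0554 circ [ 0.415  -0.1354  0.0268] med [ 0.413 -0.136  0.051]
needle_case 0.62 [272.4, 134.8, 18.4, 13.4] ztop 0.0739 circ [0.6828 0.1337 0.0143] med [0.683 0.135 0.071]
lid 0.84 [386.5, 153.2, 60.3, 60.5] ztop 0.0628 circ [ 0.5452 -0.2993  0.0931] med [ 0.545 -0.298  0.057]
glue_tub 0.98 [359.7, 122.8, 20.1, 28.3] ztop 0.0898 circ [ 0.6895 -0.1438  0.0308] med [ 0.69  -0.145  0.085]
tin 0.54 [277.1, 213.2, 20.7, 22.5] ztop 0.0676 circ [0.4128 0.1144 0.0268] med [0.411 0.116 0.062]
tin
[... 925 characters left out ...]
top 0.0366 circ [0.5339 0.2622 0.0509] med [0.538 0.259 0.034]
needle_case 0.72 [380.1, 195.3, 15.6, 19.3] ztop 0.0708 circ [0.6826 0.1327 0.0145] med [0.684 0.13  0.069]
lid 0.94 [200.4, 227.8, 75.2, 72.0] ztop 0.0598 circ [ 0.5452 -0.2986  0.0949] med [ 0.553 -0.305  0.056]
glue_tub 0.69 [309.5, 235.6, 23.4, 38.2] ztop 0.0867 circ [ 0.6904 -0.1436  0.0325] med [ 0.691 -0.147  0.084]
tin 0.9 [310.8, 155.9, 17.4, 23.3] ztop 0.0638 circ [0.4102 0.1143 0.0294] med [0.415 0.111 0.061]
brush 0.72 [366.4, 121.7, 18.8, 25.1] ztop 0.021 circ [0.3795 0.452  0.0955] med [0.376 0.462 0.017]
screwdriver 0.9 [103.0, 241.7, 78.1, 22.4] ztop 0.0269 circ [ 0.3663 -0.4169  0.0491] med [ 0.364 -0.413  0.023]
```

View pics/top0.png

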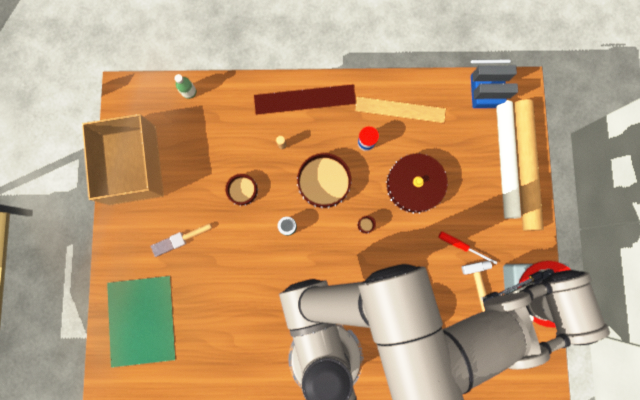

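View pics/scene0.png

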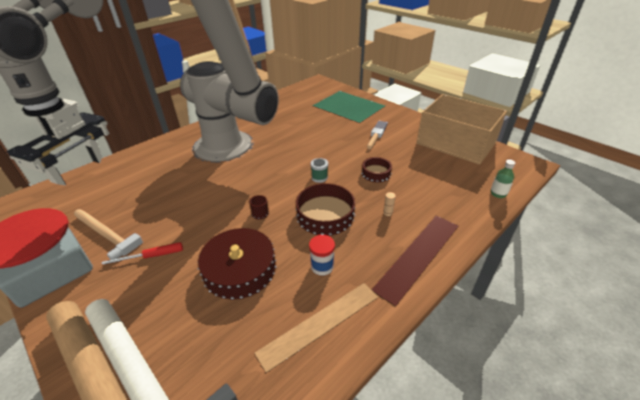

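The top view shows the large box at (324,180), medium (241,188), small (366,224), needle case (280,141) and lid (417,182). The tin is at (287,226) and the glue tub at (368,137). The networks' positions agree with this, and the scene view confirms it. I'll move to the medium box's -y wall, with the fingers closing along y.

Emit:
step_arm([
  [0.45,0.97,0,0,0,-0.51,0.35],
  [0.45,0.97,0,0,0,-0.51,0.35],
  [0.45,0.97,0,0,0,-0.51,0.35],
  [0.45,0.97,0,0,0,-0.51,0.35],
], force=30)

```text
t: 1.4
tcp_pos: [0.2614, -0.3634, 0.2271]
tool_rot: [[1.0, 0.004, 0.0], [0.004, -1.0, 0.001], [0.0, -0.001, -1.0]]
contact_force: [0.2, -0.1, -0.7]
grip_width: 0.0644
gripper_force: 0.0
```

Emit:
step_arm([
  [0.45,0.97,0,0,0,0,0.35],
  [0.45,0.97,0,0,0,0,0.35],
  [0.45,0.97,0,0,0,0,0.35],
  [0.45,0.97,0,0,0,0,0.35],
])

```text
t: 1.8
tcp_pos: [0.3152, -0.248, 0.227]
tool_rot: [[1.0, 0.008, 0.001], [0.008, -1.0, 0.0], [0.001, -0.0, -1.0]]
contact_force: [0.8, -0.8, 0.2]
grip_width: 0.0337
gripper_force: 0.0
```

Emit:
step_arm([
  [0.45,0.97,0,0,0,0,0.35],
  [0.45,0.97,0,0,0,0,0.35],
  [0.45,0.97,0,0,0,0,0.35],
  [0.45,0.97,0,0,0,0,0.35],
])

```text
t: 2.2
tcp_pos: [0.3694, -0.1323, 0.2269]
tool_rot: [[1.0, 0.008, 0.001], [0.008, -1.0, -0.0], [0.001, 0.0, -1.0]]
contact_force: [-0.4, -0.1, 0.2]
grip_width: 0.0323
gripper_force: 0.0
```

Emit:
step_arm([
  [0.45,0.97,0,0,0,0,0.35],
  [0.45,0.97,0,0,0,0,0.35],
  [0.45,0.97,0,0,0,0,0.35],
  [0.45,0.97,0,0,0,0,0.35],
])

```text
t: 2.6
tcp_pos: [0.4238, -0.0163, 0.2267]
tool_rot: [[1.0, 0.007, 0.001], [0.007, -1.0, -0.0], [0.001, 0.0, -1.0]]
contact_force: [-0.2, -0.7, -0.1]
grip_width: 0.0319
gripper_force: 0.0
```

Emit:
step_arm([
  [0.45,0.97,0,0,0,0,0.35],
  [0.45,0.97,0,0,0,0,0.35],
  [0.45,0.97,0,0,0,0,0.35],
  [0.45,0.97,0,0,0,0,0.35],
])

```text
t: 3.0
tcp_pos: [0.478, 0.0998, 0.2264]
tool_rot: [[1.0, 0.006, 0.001], [0.006, -1.0, -0.0], [0.001, 0.0, -1.0]]
contact_force: [0.2, -0.7, -0.4]
grip_width: 0.0323
gripper_force: 0.0
```

Emit:
step_arm([
  [0.45,0.97,0,0,0,0,0.35],
  [0.45,0.97,0,0,0,0,0.35],
  [0.45,0.97,0,0,0,0,0.35],
  [0.45,0.97,0,0,0,0,0.35],
  [0.45,0.97,0,0,0,0,0.35],
  [0.45,0.97,0,0,0,0,0.35],
])

```text
t: 3.6
tcp_pos: [0.5304, 0.2133, 0.2267]
tool_rot: [[1.0, 0.002, -0.001], [0.002, -1.0, -0.001], [-0.001, 0.001, -1.0]]
contact_force: [0.3, 0.1, 0.1]
grip_width: 0.0322
gripper_force: 0.0
```

```bash
cat >> h.py <<'E'
def fit(p,ztop,band=.006):
    "rim circle: top ring points, least-squares on the outer edge"
    from scipy.optimize import least_squares
    q=p[abs(p[:,2]-ztop)<band]; c=circ(q)
    return c,np.median(q[:,2]),len(q)
def look(cam,names,tag=None):
    im,d=cams.get_image(cam)
    if tag: save(tag,im)
    for n in names:
        for r in cams.outline_of(cam,n)[:1]:
            p=pts(cam,r['pixels'],d)
            if len(p)<10: continue
            zt=np.percentile(p[:,2],97); q=p[p[:,2]>zt-.008]
            print(cam,n,round(r['confidence'],2),np.round(r['extent']),'ztop',zt.round(4),'circ',circ(q).round(4))
E
python3 - <<'E'
from h import *
look('wrist',['medium_box','large_box'],'w1'); look('top',['large_box','lid','small_box','needle_case'])
E
```

```text
wrist medium_box 0.76 [220. 115.  98.  97.] ztop 0.0374 circ [0.5322 0.266  0.05  ]
wrist large_box 0.83 [437.  48. 201. 184.] ztop 0.056 circ [0.558  0.     0.0862]
top large_box 0.57 [296. 152.  54.  59.] ztop 0.0566 circ [ 0.5584 -0.0028  0.0862]
top lid 0.71 [388. 152.  58.  61.] ztop 0.062 circ [ 0.5447 -0.2988  0.0932]
top small_box 0.67 [357. 216.  18.  16.] ztop 0.0552 circ [ 0.415  -0.1354  0.0268]
```

View pics/w1.png

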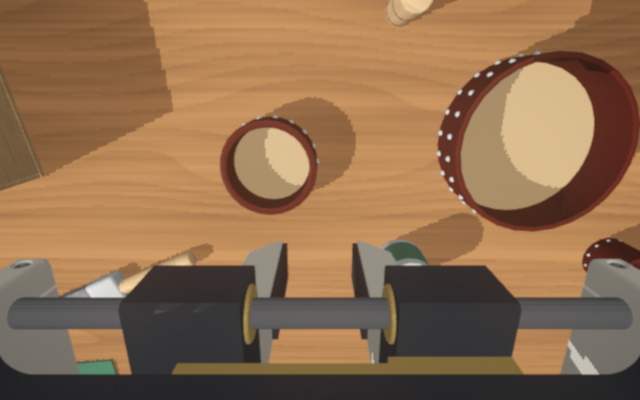

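The wrist view shows the medium box's rim centred at (269,165), with clear space around the wall I want to pinch. It's at about (0.533, 0.263), so I'll descend.

Emit:
step_arm([
  [0.02,0.03,-0.33,0,0,0,0.33],
  [0.02,0.03,-0.67,0,0,0,0.33],
  [0.02,0.03,-1,0,0,0,0.33],
  [0.02,0.03,-1,0,0,0,0.33],
])

```text
t: 4.4
tcp_pos: [0.5291, 0.2183, 0.1018]
tool_rot: [[1.0, 0.003, -0.011], [0.003, -1.0, -0.003], [-0.011, 0.003, -1.0]]
contact_force: [-0.8, -0.7, -0.1]
grip_width: 0.0304
gripper_force: 0.0
```

Emit:
step_arm([
  [0,0,-0.2,0,0,0,0.33],
  [0,0,-0.4,0,0,0,0.33],
  [0,0,-0.6,0,0,0,0.33],
  [0,0,-0.75,0,0,0,0.33],
  [0,0,-0.75,0,0,0,0.33],
])

```text
t: 4.9
tcp_pos: [0.5323, 0.2191, 0.0164]
tool_rot: [[1.0, 0.003, -0.002], [0.003, -1.0, -0.001], [-0.002, 0.001, -1.0]]
contact_force: [-0.0, 0.4, 0.7]
grip_width: 0.0302
gripper_force: 0.0
```

Emit:
step_arm([
  [0,0,0,0,0,0,0.22],
  [0,0,0,0,0,0,0.18],
  [0,0,0,0,0,0,0.14],
  [0,0,0,0,0,0,0.1],
  [0,0,0,0,0,0,0.0],
  [0,0,0,0,0,0,0.0],
  [0,0,0,0,0,0,0.0],
  [0,0,0,0,0,0,0.0],
], force=30)

```text
t: 5.7
tcp_pos: [0.5333, 0.2195, 0.0179]
tool_rot: [[1.0, 0.003, 0.002], [0.003, -1.0, 0.0], [0.002, -0.0, -1.0]]
contact_force: [-2.0, 0.5, 6.4]
grip_width: 0.0088
gripper_force: 30.1
```

Emit:
step_arm([
  [0,0,0.05,0,0,0,0],
  [0,0,0.15,0,0,0,0],
  [0,0,0.3,0,0,0,0],
  [0,0,0.5,0,0,0,0],
  [0,0,0.7,0,0,0,0],
  [0,0,0.85,0,0,0,0],
  [0,0,0.9,0,0,0,0],
  [0,0,0.9,0,0,0,0],
])

```text
t: 6.5
tcp_pos: [0.533, 0.2193, 0.1257]
tool_rot: [[1.0, 0.003, 0.002], [0.003, -1.0, 0.0], [0.002, -0.0, -1.0]]
contact_force: [0.5, -0.0, -1.6]
grip_width: 0.0093
gripper_force: 30.1
```

Run:
```python
from h import *
look('wrist',['medium_box','large_box']); look('scene',['medium_box','large_box']);look('top',['medium_box','large_box'],'t2')
```

```text
wrist medium_box 0.94 [108. 155. 223. 191.] ztop 0.1426 circ [0.5337 0.2647 0.0504]
wrist large_box 0.83 [482.  39. 157. 247.] ztop 0.0534 circ [0.557  0.0541 0.0875]
scene medium_box 0.97 [364. 130.  30.  24.] ztop 0.1417 circ [0.5455 0.2607 0.0559]
scene large_box 0.91 [294. 182.  60.  52.] ztop 0.055 circ [ 0.5575 -0.0027  0.0873]
top medium_box 0.42 [151. 226.  60.  31.] ztop 0.0237 circ [0.3834 0.4589 0.0954]
top large_box 0.8 [298. 154.  50.  55.] ztop 0.0561 circ [ 0.5587 -0.0025  0.0862]
```

Emit:
step_arm([
  [0.02,-0.1,0,0,0,0,0],
  [0.04,-0.3,0,0,0,0,0],
  [0.06,-0.55,0,0,0,0,0],
  [0.08,-0.8,0,0,0,0,0],
  [0.1,-1,0,0,0,0,0],
])

```text
t: 7.45
tcp_pos: [0.5447, 0.0969, 0.1247]
tool_rot: [[1.0, 0.003, -0.0], [0.003, -1.0, -0.001], [-0.0, 0.001, -1.0]]
contact_force: [-0.2, -0.2, -1.0]
grip_width: 0.0091
gripper_force: 30.1
```

Emit:
step_arm([
  [0.03,-0.25,0,0,0,0,0],
  [0.06,-0.5,0,0,0,0,0],
  [0.08,-0.75,0,0,0,0,0],
  [0.1,-0.95,0,0,0,0,0],
  [0.1,-1,0,0,0,0,0],
  [0.1,-1,0,0,0,0,0],
])

```text
t: 8.05
tcp_pos: [0.5566, -0.0221, 0.1247]
tool_rot: [[1.0, 0.001, -0.0], [0.001, -1.0, -0.0], [-0.0, 0.0, -1.0]]
contact_force: [0.1, -0.0, -2.3]
grip_width: 0.0089
gripper_force: 30.1
```

Emit:
step_arm([
  [0,-0.1,0,0,0,0,0],
  [0,-0.2,0,0,0,0,0],
  [0,-0.23,0,0,0,0,0],
  [0,-0.23,0,0,0,0,0],
  [0,-0.23,0,0,0,0,0],
])

```text
t: 8.55
tcp_pos: [0.5567, -0.0482, 0.1247]
tool_rot: [[1.0, 0.003, -0.0], [0.003, -1.0, 0.0], [-0.0, -0.0, -1.0]]
contact_force: [0.9, -0.2, -2.3]
grip_width: 0.0091
gripper_force: 30.1
```

Run:
```python
from h import *
look('wrist',['medium_box','large_box'],'w3'); look('scene',['medium_box','large_box'])
```

```text
wrist medium_box 0.93 [109. 155. 222. 192.] ztop 0.1434 circ [ 0.5582 -0.0025  0.0503]
wrist large_box 0.58 [129.  80. 244. 171.] ztop 0.0558 circ [ 0.5593 -0.0015  0.0855]
scene medium_box 0.58 [309. 170.  31.  27.] ztop 0.1429 circ [ 0.5596 -0.0024  0.0518]
scene large_box 0.57 [294. 188.  62.  49.] ztop 0.0551 circ [ 0.5577 -0.003   0.0865]
```

View pics/w3.png

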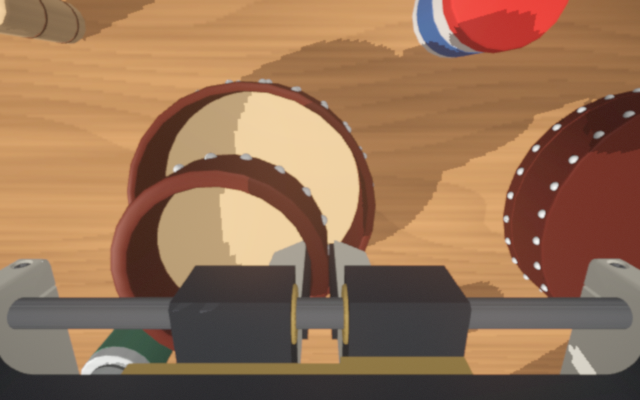

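The medium box, rim centred near (215,260), hangs concentric over the large box. Lowering it.

Emit:
step_arm([
  [0,0,-0.1,0,0,0,0],
  [0,0,-0.25,0,0,0,0],
  [0,0,-0.4,0,0,0,0],
  [0,0,-0.55,0,0,0,0],
  [0,0,-0.68,0,0,0,0],
  [0,0,-0.75,0,0,0,0],
  [0,0,-0.78,0,0,0,0],
  [0,0,-0.81,0,0,0,0],
  [0,0,-0.83,0,0,0,0],
  [0,0,-0.84,0,0,0,0],
  [0,0,-0.84,0,0,0,0],
])

```text
t: 9.95
tcp_pos: [0.5569, -0.0484, 0.0242]
tool_rot: [[1.0, 0.003, 0.0], [0.003, -1.0, -0.0], [0.0, 0.0, -1.0]]
contact_force: [-0.2, 0.4, -1.8]
grip_width: 0.0092
gripper_force: 30.1
```

Emit:
step_arm([
  [0,0,-0.007,0,0,0,0],
  [0,0,-0.012,0,0,0,0],
  [0,0,-0.012,0,0,0,0],
])

```text
t: 10.25
tcp_pos: [0.5569, -0.0485, 0.0229]
tool_rot: [[1.0, 0.003, 0.001], [0.003, -1.0, -0.0], [0.001, 0.0, -1.0]]
contact_force: [-0.6, -0.4, 2.0]
grip_width: 0.0095
gripper_force: 30.1
```

Emit:
step_arm([
  [0,0,-0.003,0,0,0,0.13],
  [0,0,-0.003,0,0,0,0.16],
  [0,0,-0.003,0,0,0,0.18],
  [0,0,-0.003,0,0,0,0.19],
  [0,0,-0.003,0,0,0,0.19],
])

```text
t: 10.75
tcp_pos: [0.5567, -0.0484, 0.0221]
tool_rot: [[1.0, 0.003, -0.0], [0.003, -1.0, -0.0], [-0.0, 0.0, -1.0]]
contact_force: [-0.8, 0.1, 0.4]
grip_width: 0.0173
gripper_force: 0.0
```

Emit:
step_arm([
  [0,0,0.1,0,0,0,0.19],
  [0,0,0.25,0,0,0,0.19],
  [0,0,0.5,0,0,0,0.19],
  [0,0,0.8,0,0,0,0.5],
  [-0.4,-0.1,1,0,0,0,0.8],
  [-0.8,-0.4,1,0,0,0,0.8],
  [-1,-0.7,1,0,0,0,0.8],
  [-1,-0.72,1,0,0,0,0.8],
  [-1,-0.72,1,0,0,0,0.8],
])

```text
t: 11.65
tcp_pos: [0.4365, -0.136, 0.1432]
tool_rot: [[1.0, 0.0, 0.002], [0.0, -1.0, -0.001], [0.002, 0.001, -1.0]]
contact_force: [-0.3, -0.1, -0.4]
grip_width: 0.0611
gripper_force: 0.0
```

Run:
```python
from h import *
print(telemetry.get_obs()['tcp_pos'])
look('wrist',['small_box','medium_box','large_box'],'w4');look('top',['small_box','medium_box','large_box']); look('scene',['medium_box','large_box','small_box'],'s4')
```

```text
[ 0.43650429 -0.13601077  0.14320114]
wrist small_box 0.77 [280. 182.  73.  80.] ztop 0.0524 circ [ 0.4152 -0.1326  0.0272]
wrist medium_box 0.68 [ 47.   0. 165. 100.] ztop 0.041 circ [ 0.5583 -0.0008  0.0501]
wrist large_box 0.68 [  1.   0. 254. 158.] ztop 0.0546 circ [ 0.5448 -0.002   0.0849]
top medium_box 0.85 [310. 164.  33.  29.] ztop 0.0443 circ [ 0.5594 -0.0045  0.0502]
top large_box 0.91 [296. 153.  54.  54.] ztop 0.0576 circ [ 0.5511 -0.0032  0.0915]
scene medium_box 0.62 [305. 194.  34.  25.] ztop 0.0421 circ [ 0.5702 -0.0142  0.0658]
scene large_box 0.81 [295. 184.  62.  47.] ztop 0.0552 circ [ 0.5578 -0.0028  0.0867]
scene small_box 0.93 [254. 195.  16.  23.] ztop 0.0525 circ [ 0.4152 -0.1353  0.0271]
```

View pics/w4.png

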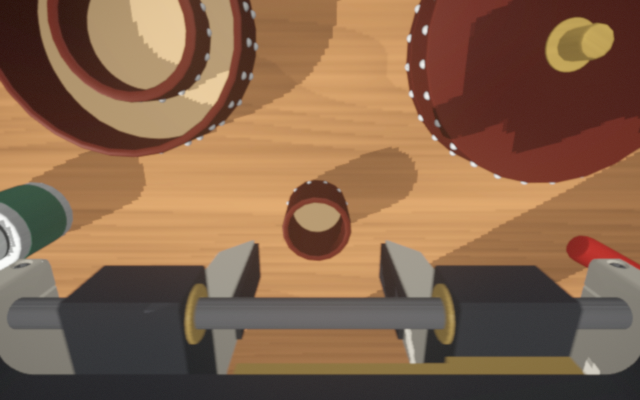

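The medium box sits flat in the large one, and the small box at (317,228) is clear. Grasping the small box.

Emit:
step_arm([
  [-0.09,0.01,-0.1,0,0,0,0.85],
  [-0.18,0.01,-0.3,0,0,0,0.85],
  [-0.18,0.01,-0.5,0,0,0,0.85],
  [-0.18,0.01,-0.7,0,0,0,0.85],
  [-0.18,0.01,-0.85,0,0,0,0.85],
  [-0.18,0.01,-0.88,0,0,0,0.85],
  [-0.18,0.01,-0.88,0,0,0,0.85],
])

```text
t: 12.95
tcp_pos: [0.415, -0.1335, 0.0363]
tool_rot: [[1.0, 0.003, -0.001], [0.003, -1.0, 0.0], [-0.001, -0.0, -1.0]]
contact_force: [0.5, -0.0, -0.5]
grip_width: 0.0779
gripper_force: 0.0
```

Emit:
step_arm([
  [0,0,0,0,0,0,0.75],
  [0,0,0,0,0,0,0.7],
  [0,0,0,0,0,0,0.66],
  [0,0,0,0,0,0,0.62],
  [0,0,0,0,0,0,0.5],
  [0,0,0,0,0,0,0.4],
  [0,0,0,0,0,0,0.3],
  [0,0,0,0,0,0,0.3],
], force=15)

```text
t: 13.75
tcp_pos: [0.4153, -0.1337, 0.0368]
tool_rot: [[1.0, 0.003, 0.0], [0.003, -1.0, -0.0], [0.0, 0.0, -1.0]]
contact_force: [-1.4, 0.4, 5.9]
grip_width: 0.0523
gripper_force: 15.1
```

Emit:
step_arm([
  [0,0,0.05,0,0,0,0.3],
  [0,0,0.2,0,0,0,0.3],
  [0,0,0.4,0,0,0,0.3],
  [0,0,0.6,0,0,0,0.3],
  [0.1,0.1,0.75,0,0,0,0.3],
  [0.3,0.3,0.75,0,0,0,0.3],
  [0.5,0.5,0.75,0,0,0,0.3],
  [0.7,0.7,0.75,0,0,0,0.3],
  [0.9,0.9,0.75,0,0,0,0.3],
  [1,1,0.75,0,0,0,0.3],
  [1,1,0.75,0,0,0,0.3],
])

```text
t: 14.85
tcp_pos: [0.5361, -0.012, 0.1263]
tool_rot: [[1.0, 0.006, 0.0], [0.006, -1.0, 0.0], [0.0, -0.0, -1.0]]
contact_force: [-0.2, -0.3, -0.9]
grip_width: 0.0529
gripper_force: 15.1
```

Emit:
step_arm([
  [0.1,0.05,0,0,0,0,0.3],
  [0.19,0.09,0,0,0,0,0.3],
  [0.19,0.09,0,0,0,0,0.3],
  [0.19,0.09,0,0,0,0,0.3],
  [0.19,0.09,0,0,0,0,0.3],
])

```text
t: 15.35
tcp_pos: [0.557, -0.0033, 0.1265]
tool_rot: [[1.0, 0.003, -0.001], [0.003, -1.0, -0.0], [-0.001, 0.0, -1.0]]
contact_force: [1.3, 0.4, -0.9]
grip_width: 0.0528
gripper_force: 15.1
```

Run:
```python
from h import *
look('wrist',['small_box','medium_box','large_box'],'w5'); look('scene',['medium_box','large_box','small_box'],'s5')
```

```text
wrist small_box 0.79 [260. 195. 117. 103.] ztop 0.1425 circ [ 0.5628 -0.003   0.0293]
wrist medium_box 0.67 [250. 128. 137. 113.] ztop 0.0423 circ [ 0.5597 -0.0027  0.0499]
wrist large_box 0.63 [194.  79. 242. 217.] ztop 0.0561 circ [ 0.5582 -0.0008  0.0856]
scene medium_box 0.56 [307. 196.  31.  22.] ztop 0.0429 circ [ 0.5706 -0.0138  0.0647]
scene large_box 0.61 [293. 185.  63.  49.] ztop 0.0552 circ [ 0.5584 -0.0025  0.0871]
scene small_box 0.88 [312. 171.  26.  26.] ztop 0.1437 circ [ 0.5671 -0.0199  0.0452]
```

View pics/w5.png

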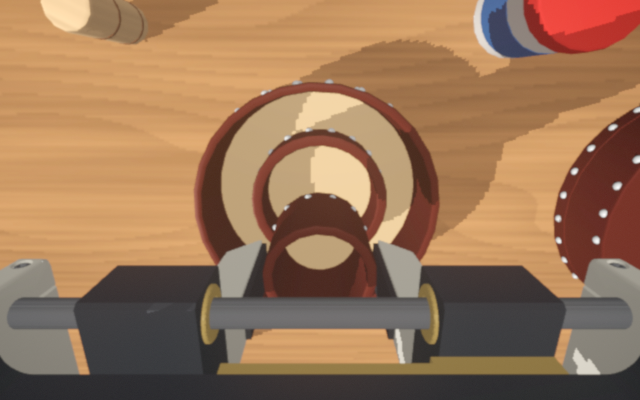

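The small box, centred near (320,270), hangs over the middle of the medium box. Lowering it.

Emit:
step_arm([
  [0.01,0,-0.1,0,0,0,0.3],
  [0.01,0,-0.25,0,0,0,0.3],
  [0.01,0,-0.4,0,0,0,0.3],
  [0.01,0,-0.52,0,0,0,0.3],
  [0.01,0,-0.59,0,0,0,0.3],
  [0.01,0,-0.62,0,0,0,0.3],
  [0.01,0,-0.64,0,0,0,0.3],
  [0.01,0,-0.65,0,0,0,0.3],
  [0.01,0,-0.65,0,0,0,0.3],
  [0.01,0,-0.65,0,0,0,0.3],
])

```text
t: 16.75
tcp_pos: [0.5594, -0.0028, 0.049]
tool_rot: [[1.0, 0.003, 0.001], [0.003, -1.0, -0.0], [0.001, 0.0, -1.0]]
contact_force: [-0.4, 0.4, -0.8]
grip_width: 0.0527
gripper_force: 15.1
```

Emit:
step_arm([
  [0,0,-0.006,0,0,0,0.3],
  [0,0,-0.01,0,0,0,0.3],
  [0,0,-0.01,0,0,0,0.3],
])

```text
t: 17.05
tcp_pos: [0.5591, -0.0028, 0.0474]
tool_rot: [[1.0, 0.003, 0.0], [0.003, -1.0, -0.0], [0.0, 0.0, -1.0]]
contact_force: [0.0, 0.3, -1.6]
grip_width: 0.0531
gripper_force: 15.1
```

Emit:
step_arm([
  [0,0,-0.006,0,0,0,0.3],
  [0,0,-0.008,0,0,0,0.3],
  [0,0,-0.008,0,0,0,0.3],
])

```text
t: 17.35
tcp_pos: [0.5592, -0.0028, 0.0468]
tool_rot: [[1.0, 0.003, 0.0], [0.003, -1.0, -0.0], [0.0, 0.0, -1.0]]
contact_force: [-1.1, -0.2, 4.8]
grip_width: 0.0523
gripper_force: 15.1
```

Emit:
step_arm([
  [0,0,0,0,0,0,0.6],
  [0,0,0,0,0,0,0.65],
  [0,0,0,0,0,0,0.72],
  [0,0,0,0,0,0,0.75],
  [0,0,0,0,0,0,0.75],
])

```text
t: 17.85
tcp_pos: [0.5591, -0.0028, 0.0463]
tool_rot: [[1.0, 0.003, -0.0], [0.003, -1.0, -0.0], [-0.0, 0.0, -1.0]]
contact_force: [-0.2, 0.2, 0.1]
grip_width: 0.0687
gripper_force: 0.0
```

Emit:
step_arm([
  [0,0,0.1,0,0,0,0.75],
  [0,0,0.25,0,0,0,0.75],
  [0,0,0.5,0,0,0,0.75],
  [0,0,0.8,0,0,0,0.7],
  [0.3,0.3,1,0,0,0,0.65],
  [0.6,0.6,1,0,0,0,0.65],
  [0.8,0.8,1,0,0,0,0.65],
  [0.9,0.9,1,0,0,0,0.65],
  [0.9,0.9,1,0,0,0,0.65],
])

```text
t: 18.75
tcp_pos: [0.668, 0.1072, 0.1666]
tool_rot: [[1.0, 0.006, 0.001], [0.006, -1.0, 0.0], [0.001, -0.0, -1.0]]
contact_force: [-0.2, 0.3, 0.3]
grip_width: 0.0596
gripper_force: 0.0
```

Run:
```python
from h import *
look('wrist',['needle_case'],'w6');look('top',['small_box','medium_box','large_box']); look('scene',['medium_box','large_box','small_box','needle_case'],'s6')
print(telemetry.get_obs()['tcp_pos'])
```

```text
wrist needle_case 0.56 [265. 148.  42.  51.] ztop 0.0711 circ [0.6813 0.1334 0.0139]
top small_box 0.65 [317. 171.  15.  18.] ztop 0.0654 circ [ 0.558  -0.0045  0.0268]
top medium_box 0.74 [310. 164.  29.  31.] ztop 0.0447 circ [ 0.5585 -0.0053  0.0496]
top large_box 0.89 [303. 151.  49.  56.] ztop 0.0575 circ [0.5465 0.0069 0.1003]
scene medium_box 0.95 [308. 197.  30.  21.] ztop 0.042 circ [ 0.56   -0.0053  0.0501]
scene large_box 0.72 [295. 182.  59.  54.] ztop 0.0554 circ [ 0.5827 -0.0331  0.1266]
scene small_box 0.77 [314. 195.  20.  20.] ztop 0.0624 circ [ 0.5592 -0.0035  0.0287]
scene needle_case 0.76 [380. 196.  16.  22.] ztop 0.0706 circ [0.6847 0.131  0.0136]
[0.66700068 0.10482151 0.1666151 ]
```

View pics/w6.png

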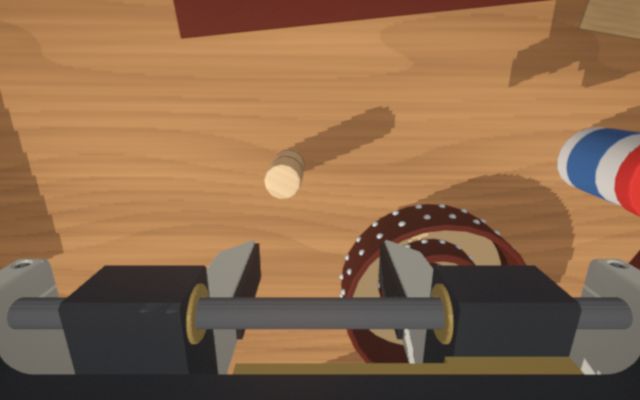

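View pics/s6.png

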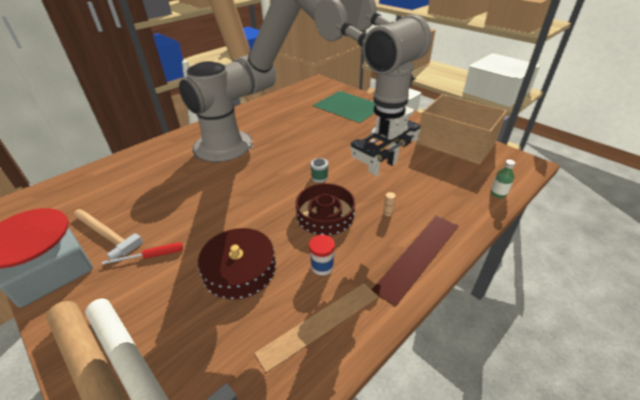

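The small box is upright in the medium one, and the needle case at (283,180) in the wrist view is clear. Grasping it.

Emit:
step_arm([
  [0.07,0.11,0,0,0,0,0.65],
  [0.13,0.22,-0.15,0,0,0,0.65],
  [0.13,0.22,-0.4,0,0,0,0.65],
  [0.13,0.22,-0.65,0,0,0,0.65],
  [0.13,0.22,-0.85,0,0,0,0.65],
  [0.13,0.22,-0.95,0,0,0,0.65],
  [0.13,0.22,-0.95,0,0,0,0.65],
  [0.13,0.22,-0.95,0,0,0,0.65],
])

```text
t: 20.1
tcp_pos: [0.6834, 0.1316, 0.0535]
tool_rot: [[1.0, 0.003, 0.002], [0.003, -1.0, 0.0], [0.002, -0.0, -1.0]]
contact_force: [-0.1, -0.0, 0.9]
grip_width: 0.0595
gripper_force: 0.0
```

Emit:
step_arm([
  [0,0,0,0,0,0,0.52],
  [0,0,0,0,0,0,0.46],
  [0,0,0,0,0,0,0.42],
  [0,0,0,0,0,0,0.38],
  [0,0,0,0,0,0,0.34],
  [0,0,0,0,0,0,0.3],
  [0,0,0,0,0,0,0.1],
  [0,0,0,0,0,0,0.1],
  [0,0,0,0,0,0,0.1],
], force=15)

```text
t: 21.0
tcp_pos: [0.6827, 0.1316, 0.0524]
tool_rot: [[1.0, 0.003, 0.0], [0.003, -1.0, -0.0], [0.0, 0.0, -1.0]]
contact_force: [0.7, 0.2, 0.5]
grip_width: 0.0273
gripper_force: 14.8
```

Emit:
step_arm([
  [0,0,0.05,0,0,0,0.1],
  [0,0,0.2,0,0,0,0.1],
  [0,0,0.4,0,0,0,0.1],
  [0,0,0.6,0,0,0,0.1],
  [-0.1,-0.1,0.75,0,0,0,0.1],
  [-0.3,-0.3,0.75,0,0,0,0.1],
  [-0.5,-0.5,0.75,0,0,0,0.1],
  [-0.7,-0.7,0.75,0,0,0,0.1],
  [-0.9,-0.9,0.75,0,0,0,0.1],
  [-1,-1,0.75,0,0,0,0.1],
  [-1,-1,0.75,0,0,0,0.1],
])

```text
t: 22.1
tcp_pos: [0.5615, 0.0102, 0.1431]
tool_rot: [[1.0, 0.001, -0.0], [0.001, -1.0, -0.0], [-0.0, 0.0, -1.0]]
contact_force: [-0.1, -0.4, -0.1]
grip_width: 0.0272
gripper_force: 14.8
```

Emit:
step_arm([
  [-0.02,-0.08,0,0,0,0,0.1],
  [-0.03,-0.12,0,0,0,0,0.1],
  [-0.03,-0.12,0,0,0,0,0.1],
  [-0.03,-0.12,0,0,0,0,0.1],
  [-0.03,-0.12,0,0,0,0,0.1],
])

```text
t: 22.6
tcp_pos: [0.5593, -0.0024, 0.1422]
tool_rot: [[1.0, 0.004, -0.0], [0.004, -1.0, 0.0], [-0.0, -0.0, -1.0]]
contact_force: [-0.6, 0.0, 0.5]
grip_width: 0.0275
gripper_force: 14.8
```

Run:
```python
from h import *
look('wrist',['needle_case','small_box','medium_box'],'w7');look('scene',['small_box','needle_case'],'s7')
```

```text
wrist needle_case 0.59 [289. 203.  62.  97.] ztop 0.1617 circ [ 0.5698 -0.0037  0.0217]
wrist small_box 0.84 [284. 159.  75.  78.] ztop 0.063 circ [ 0.5588 -0.0026  0.0268]
wrist medium_box 0.55 [259. 129. 126. 115.] ztop 0.0422 circ [ 0.5591 -0.0035  0.0498]
scene small_box 0.78 [317. 194.  18.  22.] ztop 0.0624 circ [ 0.5595 -0.0052  0.0278]
scene needle_case 0.46 [322. 174.  10.  21.] ztop 0.1609 circ [ 0.5662 -0.0037  0.0079]
```

View pics/w7.png

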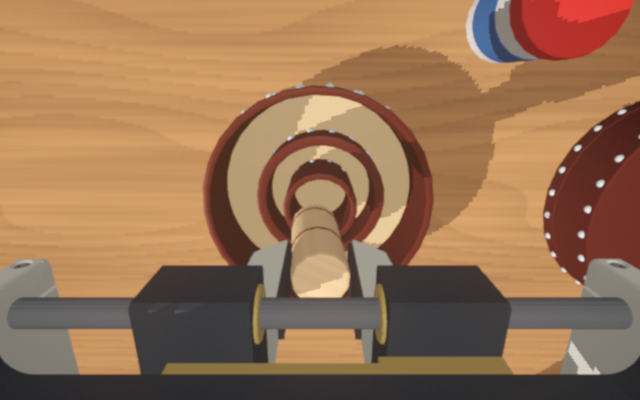

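The needle case at (320,250) is lined up over the small box at (320,200). Lowering it.

Emit:
step_arm([
  [0,0,-0.1,0,0,0,0.1],
  [0,0,-0.22,0,0,0,0.1],
  [0,0,-0.34,0,0,0,0.1],
  [0,0,-0.46,0,0,0,0.1],
  [0,0,-0.54,0,0,0,0.1],
  [0,0,-0.58,0,0,0,0.1],
  [0,0,-0.6,0,0,0,0.1],
  [0,0,-0.61,0,0,0,0.1],
  [0,0,-0.615,0,0,0,0.1],
  [0,0,-0.615,0,0,0,0.1],
  [0,0,-0.615,0,0,0,0.1],
])

```text
t: 24.05
tcp_pos: [0.5593, -0.0028, 0.069]
tool_rot: [[1.0, 0.003, 0.001], [0.003, -1.0, -0.0], [0.001, 0.0, -1.0]]
contact_force: [-0.2, -0.7, -1.1]
grip_width: 0.0273
gripper_force: 14.8
```

Emit:
step_arm([
  [0,0,-0.005,0,0,0,0.1],
  [0,0,-0.009,0,0,0,0.1],
  [0,0,-0.009,0,0,0,0.1],
])

```text
t: 24.35
tcp_pos: [0.5591, -0.0028, 0.0675]
tool_rot: [[1.0, 0.003, -0.0], [0.003, -1.0, -0.0], [-0.0, 0.0, -1.0]]
contact_force: [-0.3, 0.3, -0.5]
grip_width: 0.0274
gripper_force: 14.8
```

Emit:
step_arm([
  [0,0,-0.004,0,0,0,0.1],
  [0,0,-0.008,0,0,0,0.1],
  [0,0,-0.008,0,0,0,0.1],
])

```text
t: 24.65
tcp_pos: [0.5591, -0.0028, 0.0664]
tool_rot: [[1.0, 0.003, -0.0], [0.003, -1.0, -0.0], [-0.0, 0.0, -1.0]]
contact_force: [0.2, 0.7, -0.7]
grip_width: 0.0276
gripper_force: 14.8
```

Emit:
step_arm([
  [0,0,-0.004,0,0,0,0.1],
  [0,0,-0.008,0,0,0,0.1],
  [0,0,-0.008,0,0,0,0.1],
])

```text
t: 24.95
tcp_pos: [0.5596, -0.0028, 0.0662]
tool_rot: [[1.0, 0.003, 0.001], [0.003, -1.0, -0.0], [0.001, 0.0, -1.0]]
contact_force: [-0.5, 0.7, 4.8]
grip_width: 0.0274
gripper_force: 14.9
```

Emit:
step_arm([
  [0,0,0,0,0,0,0.32],
  [0,0,0,0,0,0,0.36],
  [0,0,0,0,0,0,0.42],
  [0,0,0,0,0,0,0.45],
  [0,0,0,0,0,0,0.45],
])

```text
t: 25.45
tcp_pos: [0.559, -0.0028, 0.0654]
tool_rot: [[1.0, 0.003, -0.0], [0.003, -1.0, -0.0], [-0.0, 0.0, -1.0]]
contact_force: [0.5, -0.2, 0.6]
grip_width: 0.0413
gripper_force: 0.0
```

Emit:
step_arm([
  [0,0,0.08,0,0,0,0.45],
  [0,0,0.2,0,0,0,0.45],
  [0,0,0.4,0,0,0,0.45],
  [0,0,0.7,0,0,0,0.45],
  [0,-0.2,0.9,0,0,0,0.45],
  [0,-0.5,0.9,0,0,0,0.45],
  [0,-0.9,0.9,0,0,0,0.45],
  [0,-1,0.9,0,0,0,0.45],
])

```text
t: 26.25
tcp_pos: [0.5591, -0.1268, 0.1746]
tool_rot: [[1.0, 0.0, 0.001], [0.0, -1.0, -0.002], [0.001, 0.002, -1.0]]
contact_force: [0.6, 0.3, -0.3]
grip_width: 0.0414
gripper_force: 0.0
```

Emit:
step_arm([
  [-0.05,-0.4,0,0,0,0,0.45],
  [-0.1,-0.8,0,0,0,0,0.45],
  [-0.1,-1,0,0,0,0,0.45],
  [-0.1,-1,0,0,0,0,0.45],
  [-0.1,-1,0,0,0,0,0.45],
])

```text
t: 26.75
tcp_pos: [0.547, -0.2425, 0.1737]
tool_rot: [[1.0, 0.002, -0.0], [0.002, -1.0, 0.001], [-0.0, -0.001, -1.0]]
contact_force: [-0.0, -0.3, 0.3]
grip_width: 0.0411
gripper_force: 0.0
```

```bash
cat >> h.py <<'E'
def rimfit(cam,name,lo,hi,R,idx=0):
    "outer-rim circle of known radius R, robust, from points in height band"
    from scipy.optimize import least_squares
    im,d=cams.get_image(cam); p=pts(cam,cams.outline_of(cam,name)[idx]['pixels'],d)
    q=p[(p[:,2]>lo)&(p[:,2]<hi)][:,:2]; c0=np.median(q,0)
    # boundary by angle: outermost per 10deg bin
    for _ in range(3):
        v=q-c0; r=np.hypot(*v.T); a=((np.degrees(np.arctan2(v[:,1],v[:,0]))+180)//10).astype(int)
        e=np.array([q[a==k][np.argmax(np.where(r[a==k]<R+.006,r[a==k],0))] for k in set(a) if (a==k).sum()>1])
        s=least_squares(lambda c:np.hypot(*(e-c[:2]).T)-c[2],[*c0,R],loss='soft_l1',f_scale=.0015); c0=s.x[:2]
    print(cam,name,s.x.round(4),len(e)); return s.x
E
python3 - <<'E'
from h import *
print(telemetry.get_obs()['tcp_pos'])
look('wrist',['lid'],'w8');look('scene',['needle_case','small_box','lid'],'s8');look('top',['lid','large_box','needle_case'])
for c in ['top','scene','wrist']:
    try: rimfit(c,'lid',.05,.066,.093); rimfit(c,'large_box',.05,.062,.086)
    except Exception as e: print(c,e)
# knob
for c in ['top','scene','wrist']:
    im,d=cams.get_image(c); p=pts(c,np.ones(d.shape,bool),d)
    q=p[(abs(p[:,0]-.545)<.03)&(abs(p[:,1]+.299)<.03)&(p[:,2]>.07)&(p[:,2]<.09)]
    print('knob',c,len(q), circ(q).round(4) if len(q) else '', np.median(q,0).round(4) if len(q) else '')
E
```

```text
[ 0.5469611  -0.24246082  0.17366396]
wrist lid 0.71 [  0.  66. 156. 205.] ztop 0.0556 circ [ 0.5416 -0.0565  0.1133]
scene needle_case 0.69 [316. 194.  17.  10.] ztop 0.0858 circ [ 0.5608 -0.002   0.0133]
scene small_box 0.64 [317. 196.  20.  22.] ztop 0.0625 circ [ 0.5597 -0.0065  0.0264]
scene lid 0.91 [199. 228.  75.  74.] ztop 0.0585 circ [ 0.5456 -0.2988  0.0946]
top lid 0.5 [413. 170.  25.  22.] ztop 0.5789 circ [ 0.4434 -0.1897  0.0206]
top large_box 0.57 [299. 152.  52.  57.] ztop 0.0573 circ [ 0.5581 -0.0027  0.0861]
top lid [ 0.5686 -0.3279  0.0459] 12
top large_box [ 0.5582 -0.0028  0.085 ] 36
scene lid [ 0.5455 -0.2993  0.0928] 36
scene large_box [ 0.5575 -0.0028  0.0858] 36
wrist lid [ 0.547  -0.297   0.0928] 36
wrist large_box [ 0.5575 -0.0032  0.0847] 21
knob top 24 [ 0.5446 -0.2971  0.0092] [ 0.5427 -0.2967  0.0767]
knob scene 58 [ 0.5444 -0.2989  0.0103] [ 0.5473 -0.3003  0.0788]
knob wrist 565 [ 0.5452 -0.2975  0.0101] [ 0.5469 -0.2966  0.0799]
```

View pics/w8.png

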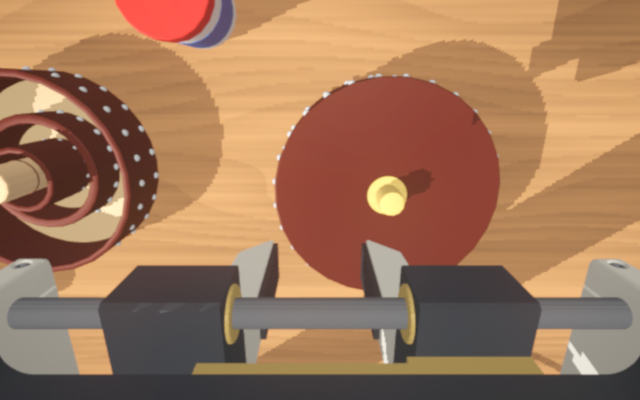

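The case stands in the small box, and the lid's knob is at (388,197). It measures (0.545, -0.298), so I'll grasp it there.

Emit:
step_arm([
  [-0.01,-0.23,0,0,0,0,0.48],
  [-0.02,-0.46,-0.1,0,0,0,0.48],
  [-0.02,-0.46,-0.3,0,0,0,0.48],
  [-0.02,-0.46,-0.5,0,0,0,0.48],
  [-0.02,-0.46,-0.7,0,0,0,0.48],
  [-0.02,-0.46,-0.85,0,0,0,0.48],
  [-0.02,-0.46,-0.94,0,0,0,0.48],
  [-0.02,-0.46,-0.94,0,0,0,0.48],
  [-0.02,-0.46,-0.94,0,0,0,0.48],
])

```text
t: 28.9
tcp_pos: [0.5451, -0.2982, 0.0614]
tool_rot: [[1.0, 0.003, 0.001], [0.003, -1.0, -0.001], [0.001, 0.001, -1.0]]
contact_force: [-0.2, -0.7, -0.1]
grip_width: 0.0442
gripper_force: 0.0
```

Emit:
step_arm([
  [0,0,0,0,0,0,0.4],
  [0,0,0,0,0,0,0.34],
  [0,0,0,0,0,0,0.3],
  [0,0,0,0,0,0,0.26],
  [0,0,0,0,0,0,0.22],
  [0,0,0,0,0,0,0.1],
  [0,0,0,0,0,0,0],
  [0,0,0,0,0,0,0],
  [0,0,0,0,0,0,0],
], force=35)

```text
t: 29.8
tcp_pos: [0.5447, -0.298, 0.0609]
tool_rot: [[1.0, 0.003, 0.0], [0.003, -1.0, -0.0], [0.0, 0.0, -1.0]]
contact_force: [-0.7, 0.3, 1.9]
grip_width: 0.0187
gripper_force: 35.0
```

Emit:
step_arm([
  [0,0,0.04,0,0,0,0],
  [0,0,0.12,0,0,0,0],
  [0,0,0.25,0,0,0,0],
  [0,0,0.4,0,0,0,0],
  [0,0,0.55,0,0,0,0],
  [0,0,0.7,0,0,0,0],
  [0,0,0.85,0,0,0,0],
  [0,0,0.95,0,0,0,0],
  [0,0,1,0,0,0,0],
  [0,0,1,0,0,0,0],
])

```text
t: 30.8
tcp_pos: [0.5449, -0.2981, 0.1815]
tool_rot: [[1.0, 0.003, 0.001], [0.003, -1.0, -0.001], [0.001, 0.001, -1.0]]
contact_force: [0.2, -0.3, -3.1]
grip_width: 0.0189
gripper_force: 35.0
```

Run:
```python
from h import *
print(telemetry.get_obs()['tcp_pos'])
look('wrist',['lid']);look('scene',['lid'],'s9')
rimfit('scene','lid',.165,.185,.093);
for c in ['wrist','scene']:
    im,d=cams.get_image(c); p=pts(c,cams.outline_of(c,'lid')[0]['pixels'],d); q=p[(p[:,2]>.155)&(p[:,2]<.19)]
    A=np.c_[q[:,:2]-q[:,:2].mean(0),np.ones(len(q))]
    for _ in range(4):
        s=np.linalg.lstsq(A,q[:,2],rcond=None)[0]; k=abs(q[:,2]-A@s)<.004; A,q=A[k],q[k]
    print(c,'tilt deg',np.degrees(s[:2]).round(2),'z',s[2].round(4),len(q))
```

```text
[ 0.54490427 -0.2981432   0.18150189]
wrist lid 0.83 [139.  60. 362. 304.] ztop 0.1809 circ [ 0.5452 -0.2976  0.0928]
scene lid 0.57 [184. 193.  88.  74.] ztop 0.1775 circ [ 0.545  -0.3     0.0948]
scene lid [ 0.5464 -0.2995  0.0924] 33
wrist tilt deg [-0.17 -0.01] z 0.1755 59600
scene tilt deg [-0.45  0.11] z 0.175 2723
```

Emit:
step_arm([
  [0.01,0.08,0,0,0,0,0],
  [0.02,0.25,0,0,0,0,0],
  [0.03,0.5,0,0,0,0,0],
  [0.04,0.75,0,0,0,0,0],
  [0.04,1,0,0,0,0,0],
])

```text
t: 31.8
tcp_pos: [0.5493, -0.1751, 0.1809]
tool_rot: [[1.0, 0.004, 0.0], [0.004, -1.0, 0.0], [0.0, -0.0, -1.0]]
contact_force: [0.2, 0.4, -2.2]
grip_width: 0.019
gripper_force: 35.0
```

Emit:
step_arm([
  [0.02,0.25,0,0,0,0,0],
  [0.04,0.5,0,0,0,0,0],
  [0.05,0.75,0,0,0,0,0],
  [0.06,0.95,0,0,0,0,0],
  [0.06,1,0,0,0,0,0],
  [0.06,1,0,0,0,0,0],
])

```text
t: 32.4
tcp_pos: [0.5564, -0.0561, 0.181]
tool_rot: [[1.0, 0.006, 0.0], [0.006, -1.0, -0.0], [0.0, 0.0, -1.0]]
contact_force: [-0.7, -0.9, -2.7]
grip_width: 0.0189
gripper_force: 35.0
```

Emit:
step_arm([
  [0,0.15,0,0,0,0,0],
  [0,0.3,0,0,0,0,0],
  [0,0.42,0,0,0,0,0],
  [0,0.46,0,0,0,0,0],
  [0,0.46,0,0,0,0,0],
  [0,0.46,0,0,0,0,0],
  [0,0.46,0,0,0,0,0],
])

```text
t: 33.1
tcp_pos: [0.5567, -0.0035, 0.1808]
tool_rot: [[1.0, 0.002, -0.0], [0.002, -1.0, -0.0], [-0.0, 0.0, -1.0]]
contact_force: [-0.2, -0.8, -2.6]
grip_width: 0.0191
gripper_force: 35.0
```

Run:
```python
from h import *
print(telemetry.get_obs()['tcp_pos'])
for c,lo,hi in [('scene',.167,.186),('wrist',.167,.19)]: rimfit(c,'lid',lo,hi,.093)
for c in ['scene','wrist','top']:
    try: rimfit(c,'large_box',.05,.062,.086)
    except Exception as e: print(e)
```

```text
[ 0.55674658 -0.00352361  0.18076463]
scene lid [ 0.5599 -0.0071  0.0914] 32
wrist lid [ 0.5711 -0.0041  0.0836] 36
scene large_box [ 0.5577 -0.0035  0.0851] 21
list index out of range
list index out of range
```

Emit:
step_arm([
  [0.005,0.008,-0.1,0,0,0,0],
  [0.005,0.008,-0.2,0,0,0,0],
  [0.005,0.008,-0.3,0,0,0,0],
  [0.005,0.008,-0.4,0,0,0,0],
  [0.005,0.008,-0.46,0,0,0,0],
  [0.005,0.008,-0.5,0,0,0,0],
  [0.005,0.008,-0.5,0,0,0,0],
  [0.005,0.008,-0.5,0,0,0,0],
])

```text
t: 34.4
tcp_pos: [0.5576, -0.0019, 0.121]
tool_rot: [[1.0, 0.003, 0.001], [0.003, -1.0, -0.0], [0.001, 0.0, -1.0]]
contact_force: [-0.5, 0.1, -1.9]
grip_width: 0.019
gripper_force: 35.0
```

Run:
```python
from h import *
im,d=cams.get_image('scene'); cv2.imwrite('pics/s10.png',cv2.resize(im[140:270,240:400,::-1],None,fx=4.5,fy=4.5,interpolation=cv2.INTER_CUBIC))
print(telemetry.get_obs()['tcp_pos'])
```

```text
[ 0.55769892 -0.00188919  0.12125941]
```

View pics/s10.png

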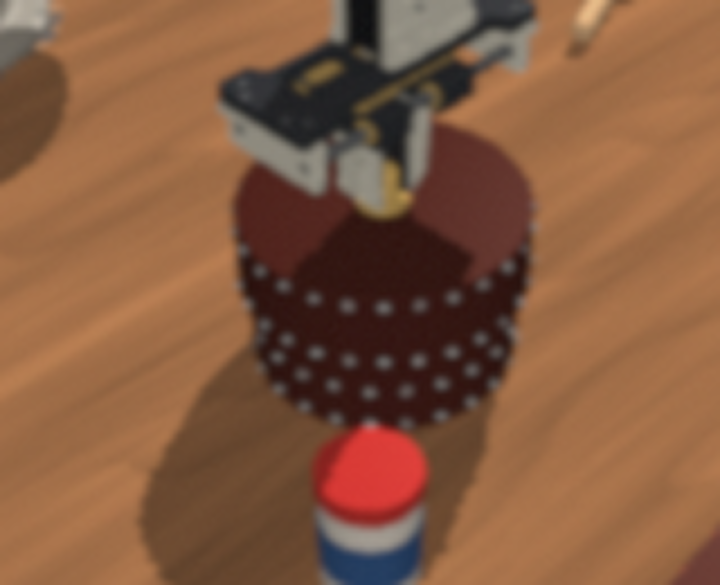

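The lid spans 240–535 and the box below it 255–515, so they're concentric in this crop. Creeping down.

Emit:
step_arm([
  [0,0,-0.015,0,0,0,0],
  [0,0,-0.03,0,0,0,0],
  [0,0,-0.045,0,0,0,0],
  [0,0,-0.06,0,0,0,0],
  [0,0,-0.07,0,0,0,0],
  [0,0,-0.07,0,0,0,0],
])

```text
t: 35.05
tcp_pos: [0.5572, -0.0018, 0.1121]
tool_rot: [[1.0, 0.003, -0.0], [0.003, -1.0, -0.0], [-0.0, 0.0, -1.0]]
contact_force: [0.3, -0.3, -2.2]
grip_width: 0.0191
gripper_force: 35.0
```

Past the rim without touching, so the skirt is on.

Emit:
step_arm([
  [0,0,-0.015,0,0,0,0],
  [0,0,-0.03,0,0,0,0],
  [0,0,-0.045,0,0,0,0],
  [0,0,-0.06,0,0,0,0],
  [0,0,-0.07,0,0,0,0],
  [0,0,-0.075,0,0,0,0],
  [0,0,-0.075,0,0,0,0],
])

```text
t: 35.75
tcp_pos: [0.5573, -0.0018, 0.1033]
tool_rot: [[1.0, 0.003, -0.0], [0.003, -1.0, -0.0], [-0.0, 0.0, -1.0]]
contact_force: [0.7, -0.2, -2.1]
grip_width: 0.0192
gripper_force: 35.0
```

Emit:
step_arm([
  [0,0,-0.004,0,0,0,0],
  [0,0,-0.008,0,0,0,0],
  [0,0,-0.008,0,0,0,0],
])

```text
t: 36.05
tcp_pos: [0.5573, -0.0018, 0.1024]
tool_rot: [[1.0, 0.003, -0.0], [0.003, -1.0, -0.0], [-0.0, 0.0, -1.0]]
contact_force: [-0.4, 0.3, -2.9]
grip_width: 0.019
gripper_force: 35.0
```

Emit:
step_arm([
  [0,0,-0.004,0,0,0,0],
  [0,0,-0.008,0,0,0,0],
  [0,0,-0.008,0,0,0,0],
])

```text
t: 36.35
tcp_pos: [0.5574, -0.0018, 0.1019]
tool_rot: [[1.0, 0.003, 0.0], [0.003, -1.0, -0.0], [0.0, 0.0, -1.0]]
contact_force: [-1.3, 0.2, 2.3]
grip_width: 0.0187
gripper_force: 35.0
```

Contact at the expected height (0.1019). Releasing and backing off.

Emit:
step_arm([
  [0,0,0,0,0,0,0.24],
  [0,0,0,0,0,0,0.28],
  [0,0,0,0,0,0,0.35],
  [0,0,0,0,0,0,0.45],
  [0,0,0,0,0,0,0.5],
  [0,0,0,0,0,0,0.5],
])

```text
t: 36.95
tcp_pos: [0.5573, -0.0018, 0.1014]
tool_rot: [[1.0, 0.003, -0.0], [0.003, -1.0, -0.0], [-0.0, 0.0, -1.0]]
contact_force: [-1.3, -0.2, -0.1]
grip_width: 0.0455
gripper_force: 0.0
```

Emit:
step_arm([
  [0,0,0.1,0,0,0,0.5],
  [0,0,0.3,0,0,0,0.5],
  [0,0,0.6,0,0,0,0.5],
  [0,0,1,0,0,0,0.5],
  [-0.5,0,1,0,0,0,0.5],
  [-1,0,1,0,0,0,0.5],
  [-1,0,1,0,0,0,0.5],
  [-1,0,1,0,0,0,0.5],
])

```text
t: 37.75
tcp_pos: [0.4352, -0.0016, 0.2228]
tool_rot: [[1.0, 0.003, 0.001], [0.003, -1.0, -0.0], [0.001, 0.0, -1.0]]
contact_force: [-0.8, 0.0, 0.3]
grip_width: 0.046
gripper_force: 0.0
```

Run:
```python
from h import *
look('scene',['lid','large_box','glue_tub','tin','brush','screwdriver']);look('wrist',['lid'])
for c in ['wrist','scene']:
    im,d=cams.get_image(c); p=pts(c,cams.outline_of(c,'lid')[0]['pixels'],d); q=p[(p[:,2]>.085)&(p[:,2]<.105)]
    if len(q)<50: continue
    A=np.c_[q[:,:2]-q[:,:2].mean(0),np.ones(len(q))]
    for _ in range(4):
        s=np.linalg.lstsq(A,q[:,2],rcond=None)[0]; k=abs(q[:,2]-A@s)<.004; A,q=A[k],q[k]
    print(c,'tilt deg',np.degrees(s[:2]).round(2),'z',s[2].round(4),len(q))
im,d=cams.get_image('scene'); cv2.imwrite('pics/s11.png',cv2.resize(im[140:270,240:400,::-1],None,fx=4.5,fy=4.5,interpolation=cv2.INTER_CUBIC))
```

```text
scene lid 0.58 [293. 170.  67.  59.] ztop 0.0992 circ [ 0.5588 -0.0048  0.0941]
scene large_box 0.7 [293. 219.  62.  17.] ztop 0.0453 circ [ 0.6171 -0.0728  0.0764]
scene glue_tub 0.73 [310. 235.  25.  39.] ztop 0.0864 circ [ 0.6878 -0.1445  0.0321]
scene tin 0.55 [313. 159.  16.  10.] ztop 0.0646 circ [0.4134 0.1157 0.0292]
scene brush 0.79 [365. 119.  21.  28.] ztop 0.0207 circ [0.3882 0.4573 0.1015]
scene screwdriver 0.72 [102. 241.  79.  23.] ztop 0.0267 circ [ 0.3577 -0.4126  0.0497]
wrist lid 0.56 [191.   0. 257. 158.] ztop 0.0993 circ [ 0.5562 -0.0016  0.0947]
wrist tilt deg [ 0.06 -0.03] z 0.0973 31379
scene tilt deg [-0.09 -0.02] z 0.0966 2163
```

View pics/s11.png

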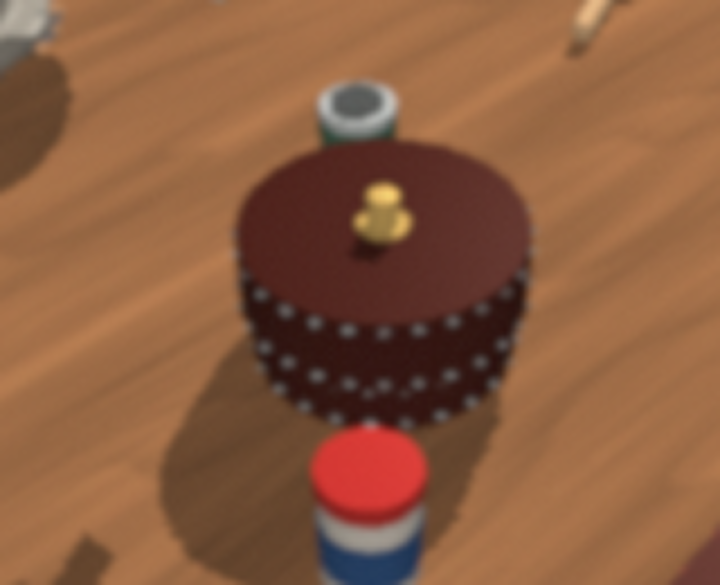

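The lid, with its knob at (383,210), is level and fully down: its top is at 0.097 m, as expected. The bystanders have not moved, so I'll hand in.

```bash
python3 -c "
from plant import job_done
print(job_done())"
```

```text
the job is handed in; nothing more can be done
None
```

The set is nested in the order asked, with the lid level and fully down on the largest box and the bystanders left where they were; I handed the job in at about 38 s of the 112 s allowed.

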